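# Raise the counterweighted barrier and slide the jar into its bay

### The arm

A 7-joint arm with a two-finger parallel gripper is mounted at the origin on the work surface; the furniture and walls round the work are solid. World frame = base frame: x ahead of the robot, y to its left, z up, the work surface at z = 0. Lengths are in m, angles in rad, forces in N, time in s.
With the tool pointing down it reaches from about 0.35 to 0.9 m from the base axis. Payload 19.9 kg.
Tool frame: the origin (TCP) lies at the very end of the fingers, on their centre line; the grasp point (between the pads) lies 19 mm behind it; x points along the fingers, y is the direction in which the jaws open and shut, and the axes are right-handed (so a half turn about x gives the same grasp; the last joint's range is limited). The gripper opens to 94 mm and grips with 3 to 60 N. Pads are 16 mm wide; open, the fingers measure 119 mm over their backs; the gripper's body (75 mm by 177 mm) begins 78 mm behind the grasp point.
Start: joints at [1.157, 0.417, -0.01, 1.614, 0.005, 1.111, -0.053], TCP at [0.227, -0.582, 0.172] pointing down, gripper open.
Joint ranges: [-2.81, 2.81], [-0.39, 2.02], [-1.27, 1.25], [0.06, 2.57], [-1.19, 4.33], [0.19, 2], [-2.82, 2.82]. Speed limits (rad/s): [1.89, 1.89, 2.39, 2.39, 3.01, 3.01, 3.01].

### API

Orientations are given as a unit quaternion [w, x, y, z].
In Python, from workcell import move_ptp, move_linear, goto_joints, ungrasp, close, pause, inverse_kinematics, camera, PlanningError, finish_job, get_time_s, get_qpos, get_qd, get_tau, get_tcp_pos, get_ee_rot, get_wrist_force, get_wrist_torque, get_gripper_width gives the robot as it stands. The module is installed in compiled form; this text tells all that it offers. Calls block until the motion is done:
- move_ptp(position, orientation): joint-space move of the TCP to a pose.
- move_linear(position, rate=0.15, frame=None): straight line of the TCP; frame=None keeps the orientation; rate is the mean speed in m/s.
- goto_joints(angles): joint-space move.
- ungrasp() and close(): open the fingers fully, or close them until they stop; the grip force is fixed at half the most.
- pause(seconds).
- inverse_kinematics(position, orientation): joint angles nearest the present ones, or None.
- camera(name): name is "scene" or "side" or "wrist"; returns a dict with "pixels" (420x560x3 uint8, red, green, blue), "fx", "fy", "cx", "cy" (pixels), "D" ([k1, k2, p1, p2, k3] as OpenCV has them; the pictures are not rectified), "world_from_camera" (4x4, takes a point from camera to world coordinates); the wrist camera has in their place "T_tool_cam" (4x4, takes a point from camera to tool coordinates, whose origin is the TCP and whose axes are the tool frame's). Camera axes: x right, y up, looking along -z (the intrinsics and any distortion apply to the point x, -y, -z); pixel columns grow to the right and rows downward; lengths in m; the calibration is good to about 2 mm. A picture is of the moment at which its call begins: read the wrist's pose just before it. There is no depth.
A pose or a line that the arm cannot do raises PlanningError and nothing moves.
- finish_job(): hands the job in, once; it reports no verdict.
Readings, each from a call of its own:
- get_time_s(): time.
- get_qpos(): joint angles.
- get_qd(): joint speeds.
- get_tau(): joint torques, N m.
- get_tcp_pos(): TCP position.
- get_ee_rot(): TCP orientation.
- get_wrist_force(): force on the tool from outside, world axes, zero at the start.
- get_wrist_torque(): the same for the moment, N m.
- get_gripper_width(): finger opening in m.
Only numpy, scipy, OpenCV 4.12 (cv2) and the standard library are available. Lean on these libraries where they do the work, as an engineer would, in place of code of your own. Each camera call takes 0.05 s, during which the arm holds its last target. There are 200 camera calls.

### The job

Push the counterweighted barrier arm up past its balance point, so that it stays raised by itself, and let go of it. Then push the jar of cotton balls along the worktop through the open gate into the railed bay, until the whole jar stands behind the line where the arm lay. Only push: never lift or tip the jar, leave the other things where they stand, and leave the arm raised.

Things in the scene. Friction and masses are not known exactly. Their poses are not given: they have to be found in the camera images.
- bay: Railed bay fixed to the worktop, open to the robot, no floor or sill. Origin on the worktop mid-gate, under the lowered arm; +x into the bay, +y toward the pivot post, z up. Rails (12 mm thick): sides at y = +-105 mm, 22 mm high, x -15 to 170; back at x = 170, 30 mm high. Posts at x -25 to 25 mm: pivot post y 109 to 141, 94 mm high; fork post under the arm's free end y -148 to -132, 87 mm high.
- barrier (a joint): Arm angle: 0 = down, level across the gate; grows as the free end rises (turns about the bay's x axis); stop at 1.75, leaning outward to +y. Let go below about 0.7 it falls back down; let go above 0.85 it falls on to the stop by itself in about a second. Square aluminium bar 14 x 14 mm, 270 mm long, with a round steel counterweight above and behind the pivot. Lifts with under 1 N.
- barrier_lift (a point): Point on the centre line of the bar, 210 mm from the pivot (when down: x = 0, y = -85, z = 78 mm in the bay's frame), a good place to push up from beneath; the bar's underside is 7 mm lower. Moves with the arm.
- jar: Round grey steel jar of cotton balls, 80 mm diameter, 86 mm tall, about 0.2 kg, standing on the worktop in front of the gate. Origin at the centre of its underside, z up.
- stain_bottle: Bystander: small reagent bottle with screw cap, 46 mm diameter, 105 mm tall, standing in the bay's far corner on the -y side. Origin at the centre of its underside.
- beaker: Bystander: small glass beaker, 53 mm diameter, 68 mm tall, beyond the bay on its left. Origin at the centre of its underside.
- timer: Bystander: white bench timer 46 x 66 x 58 mm, beyond the gas burner. Origin at the centre of its underside.
- film: Bystander: roll of sealing film standing on end, 58 mm diameter, 50 mm tall, beyond the gas burner, farther left. Origin at the centre of its underside.
- broth: Bystander: large reagent bottle with screw cap, 68 mm diameter, 150 mm tall, in front of the gas burner. Origin at the centre of its underside.
- flask: Bystander: small conical flask with cotton plug, 60 mm diameter, 107 mm tall, in front of the gas burner. Origin at the centre of its underside.
- barrier_pivot (a point): The arm's pivot, on the centre line of the bar: x = 0, y = 125, z = 78 mm in the bay's frame.
Not all that is in view belongs to the job. What is shaped like the jar but brown or red is not meant.

How it is judged:
By the outcome, as a careful person would: the job done as asked, in the order asked, and still so for the second after the job is handed in, with the robot touching nothing.
It also fails if it takes over 61 s, if anything falls off the work surface, if the arm or the gripper's body presses on something with over 40 N, if the wrist force passes 120 N, or if a joint passes its speed limit or range.

## Working session

There is one attempt and no reset: what is moved stays moved. The work goes in short steps, each a Python script; the robot and the scene stay as the last script left them, time stands still between calls to the robot, and variables do not carry over. Pictures are saved under pics/ and viewed, about 8 in all and at most 12, crops included, and the job is handed in when it is done.

```bash
mkdir -p pics; cat > h.py <<'E'
import numpy as np, cv2
from workcell import *
def snap(name,fn,scale=1.4):
    c=camera(name); im=cv2.cvtColor(np.asarray(c["pixels"]),cv2.COLOR_RGB2BGR)
    cv2.imwrite(f"pics/{fn}_raw.png",im); cv2.imwrite(f"pics/{fn}.png",cv2.resize(im,None,fx=scale,fy=scale,interpolation=cv2.INTER_CUBIC))
    d={k:np.asarray(v) for k,v in c.items() if k!="pixels"}; np.savez(f"pics/{fn}.npz",**d); return d
def load(fn): return dict(np.load(f"pics/{fn}.npz"))
def K(c): return np.array([[c["fx"],0,c["cx"]],[0,c["fy"],c["cy"]],[0,0,1]],float)
F=np.diag([1.,-1,-1])
def ray(c,uv):
    p=cv2.undistortPoints(np.array([[uv]],float),K(c),c["D"].astype(float))[0,0]
    T=c["world_from_camera"]; return T[:3,3],T[:3,:3]@F@np.array([p[0],p[1],1])
def onz(c,uv,z):
    o,d=ray(c,uv); return o+d*(z-o[2])/d[2]
def proj(c,P):
    T=c["world_from_camera"]; R=T[:3,:3]; X=((np.atleast_2d(P)-T[:3,3])@R)@F
    return cv2.projectPoints(X,np.zeros(3),np.zeros(3),K(c),c["D"].astype(float))[0][:,0]
E
python3 - <<'E'
from h import *
np.set_printoptions(precision=3,suppress=True)
for n in("scene","side"): c=snap(n,n+"0"); print(n,c["world_from_camera"],c["fx"],c["D"])
print(get_time_s(),get_tcp_pos(),get_ee_rot())
E
```

```text
scene [[ 0.699  0.508 -0.503 -0.2  ]
 [-0.715  0.517 -0.471 -0.852]
 [ 0.02   0.689  0.725  1.209]
 [ 0.     0.     0.     1.   ]] 456.0457512086166 [-0.11  0.    0.    0.    0.  ]
side [[ 0.948  0.15  -0.279  0.211]
 [-0.317  0.42  -0.85  -1.127]
 [-0.011  0.895  0.446  0.593]
 [ 0.     0.     0.     1.   ]] 433.7094635729493 [-0.039  0.     0.     0.     0.   ]
0.1 [ 0.227 -0.582  0.171] [-0.13  -0.695 -0.131  0.695]
```

View pics/scene0.png

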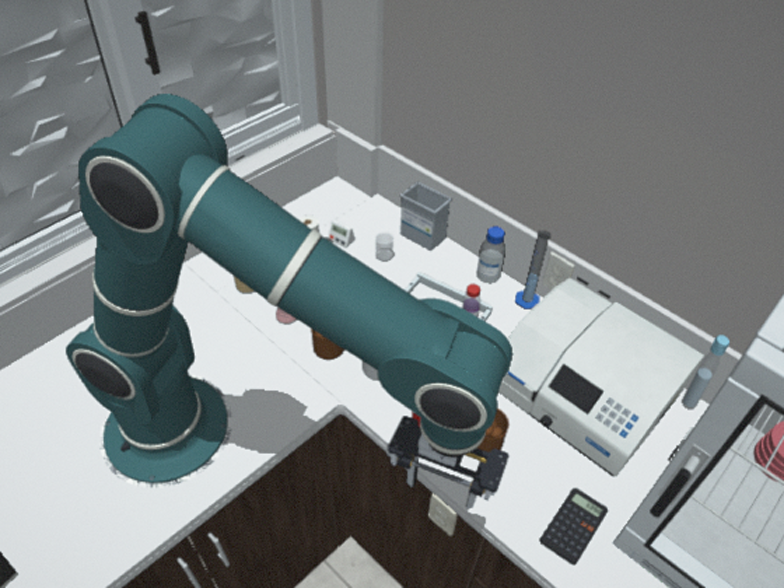

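View pics/side0.png

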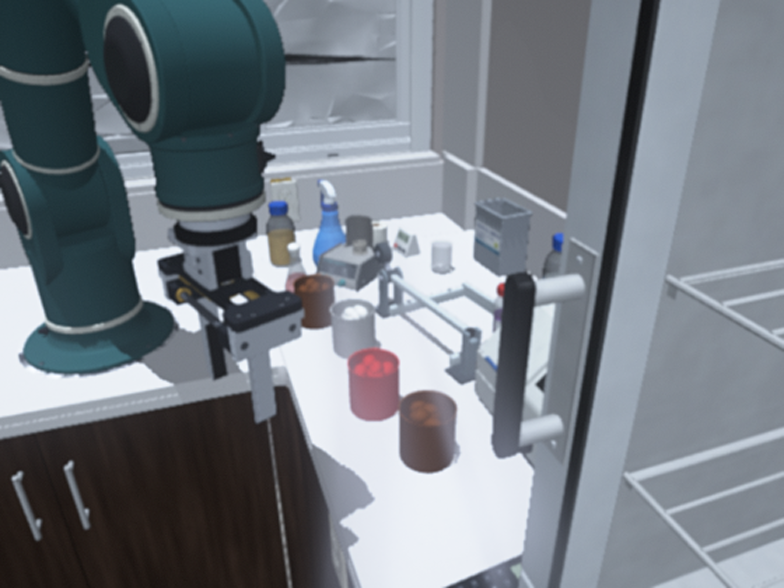

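Side view: the gate's pivot post is at (388,290), its fork post at (468,355) and the bar lies between them. Jar-shaped things: grey with white balls (353,328), red (374,384), brown (427,431), brown (313,300). I pick the grey one and check it in a close crop.

```bash
python3 - <<'E'
import cv2
im=cv2.imread("pics/side0_raw.png")
cv2.imwrite("pics/c1.png",cv2.resize(im[165:305,205:385],None,fx=4.2,fy=4.2,interpolation=cv2.INTER_CUBIC))
E
```

```text
(no output)
```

View pics/c1.png

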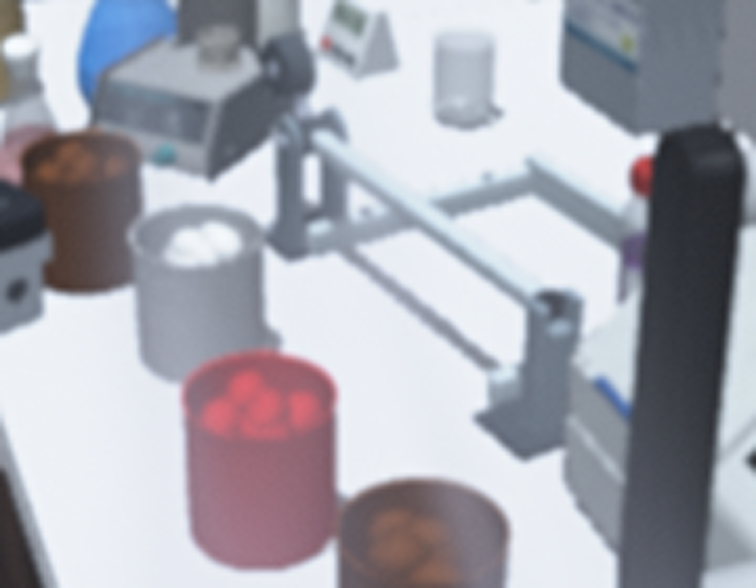

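Crop confirms a grey jar with white cotton balls: rim centre (198,236), base bottom (190,380). Next: pose estimates from bar, rail and jar pixels.

```bash
cat > fit.py <<'E'
from h import *
from scipy.optimize import least_squares
np.set_printoptions(precision=4,suppress=True)
c=load("side0")
px=lambda u,v:(205+u/4.2,165+v/4.2)
rim=onz(c,px(198,238),.086); print("jar rim",rim)
print("diam",np.linalg.norm(onz(c,px(130,238),.086)-onz(c,px(266,238),.086)))
# bay points
obs=[((0,-132,85),(545,300)),((0,112,85),(318,135)),((170,105,30),(530,163)),((-15,105,22),(312,232)),((-15,-105,22),(492,375))]
P=np.array([o[0] for o in obs])/1000; U=np.array([px(*o[1]) for o in obs])
def w(p):
    ca,s=np.cos(p[2]),np.sin(p[2]); return P@np.array([[ca,-s,0],[s,ca,0],[0,0,1]]).T+[p[0],p[1],0]
f=lambda p:(proj(c,w(p))-U).ravel()
for y0 in (0,-.5,.5):
    r=least_squares(f,[.6,-.4,y0],loss="soft_l1"); print(r.x,r.cost); print(f(r.x).reshape(-1,2)*4.2)
for u in [(545,300),(318,135)]: print(onz(c,px(*u),.085))
p=r.x; ca,s=np.cos(p[2]),np.sin(p[2]); print("jar in bay",np.array([[ca,s],[-s,ca]])@(rim[:2]-p[:2]))
E
python3 fit.py
```

```text
jar rim [ 0.4458 -0.2233  0.086 ]
diam 0.07930980701257344
[ 0.5807 -0.2234  0.2032] 2.806422398859738
[[ 1.5008 -1.2321]
 [ 0.9541  0.6233]
 [ 2.3866 -7.0192]
 [-6.6436 -1.0852]
 [-0.932   5.4573]]
[ 0.5807 -0.2234  0.2032] 2.80642239885974
[[ 1.5008 -1.2321]
 [ 0.9541  0.6233]
 [ 2.3866 -7.0192]
 [-6.6436 -1.0852]
 [-0.932   5.4573]]
[ 0.5807 -0.2234  0.2032] 2.8064223988600183
[[ 1.5008 -1.2321]
 [ 0.9541  0.6233]
 [ 2.3866 -7.0192]
 [-6.6436 -1.0852]
 [-0.932   5.4573]]
[ 0.606  -0.3536  0.085 ]
[ 0.5579 -0.1126  0.085 ]
jar in bay [-0.1321  0.0273]
```

Fit is consistent: jar rim measures 79 mm against 80 and residuals are about 1–2 px. Jar is at bay (-132, 27) mm. Next I check the neighbours and that the waypoints can be reached.

```bash
cat >> h.py <<'E'
from scipy.spatial.transform import Rotation as Ro
B=np.array([.5807,-.2234]); A=.2032
Rb=np.array([[np.cos(A),-np.sin(A),0],[np.sin(A),np.cos(A),0],[0,0,1]])
def b2w(x,y,z): return Rb@(np.array([x,y,z])/1000)+[*B,0]
def w2b(p): return (Rb.T@(np.asarray(p)-[*B,0]))*1000
def q(el,flip=1):  # tool x points bay +x tilted el rad down; jaws along bay y
    x=np.array([np.cos(el),0,-np.sin(el)]); y=np.array([0,flip,0]); M=Rb@np.c_[x,y,np.cross(x,y)]
    a=Ro.from_matrix(M).as_quat(); return [float(a[3]),*map(float,a[:3])]
def arc(th,r=228,off=20,x=18): # TCP while lifting the bar at th
    return b2w(x,125-r*np.cos(th)-off*np.sin(th),78+r*np.sin(th)-off*np.cos(th)-18-20)
E
python3 - <<'E'
from h import *
np.set_printoptions(precision=2,suppress=True)
c=load("side0"); px=lambda u,v:(205+u/4.2,165+v/4.2)
for n,u in dict(red=(260,387),brown2=(422,520),brown1=(82,160)).items(): print(n,w2b(onz(c,px(*u),.086)))
print("tool R",Ro.from_quat(np.roll(get_ee_rot(),-1)).as_matrix(), "base in bay",w2b([0,0,0]))
for fl in(1,-1):
  for n,p,e in [("hi",b2w(-90,-103,180),np.pi/4),("pre",b2w(-50,-103,18),np.pi/4),("in",b2w(18,-103,18),np.pi/4)]+[(t,arc(t),np.pi/4) for t in(0,.5,.9,1.1)]+[("j0",b2w(-200,30,150),np.pi/2),("j1",b2w(-200,30,30),np.pi/2),("j2",b2w(30,5,30),np.pi/2)]:
    print(fl,n,w2b(p),inverse_kinematics(p,q(e,fl)))
E
```

```text
red [-177.48 -128.86   86.  ]
brown2 [-167.7  -261.74   86.  ]
brown1 [-147.67  157.5    86.  ]
tool R [[-0.    0.36 -0.93]
 [ 0.   -0.93 -0.36]
 [-1.   -0.    0.  ]] base in bay [-523.67  335.99    0.  ]
1 hi [ -90. -103.  180.] [ 0.78  0.28  0.17  2.08 -1.19  0.82 -2.7 ]
1 pre [ -50. -103.   18.] [ 1.73  1.02 -1.15  2.07  0.87  0.21  1.97]
1 in [  18. -103.   18.] [ 1.3   0.77 -0.71  1.99 -1.17  0.21 -2.54]
1 0 [  18. -103.   20.] [ 1.3   0.76 -0.71  1.99 -1.16  0.22 -2.55]
1 0.5 [ 18.   -84.68 131.76] [ 1.62  0.77 -1.2   2.    0.35  0.28  2.21]
1 0.9 [ 18.   -32.39 206.17] [ 1.63  0.48 -1.2   2.05 -0.29  0.34  2.64]
1 1.1 [ 18.     3.76 234.12] None
1 j0 [-200.   30.  150.] [ 1.1   0.16 -0.66  2.05  0.12  0.97  2.15]
1 j1 [-200.   30.   30.] [ 1.05  0.38 -0.65  2.15  0.35  0.72  1.94]
1 j2 [30.  5. 30.] [ 0.74  0.7  -0.65  1.65  0.5   0.96  1.69]
-1 hi [ -90. -103.  180.] [ 1.27  0.3  -0.39  2.06 -1.03  0.69  0.33]
-1 pre [ -50. -103.   18.] [ 1.42  0.73 -0.69  2.07 -1.19  0.28  0.71]
-1 in [  18. -103.   18.] [ 1.32  0.78 -0.73  1.99 -1.11  0.2   0.56]
-1 0 [  18. -103.   20.] [ 1.32  0.77 -0.73  1.99 -1.11  0.2   0.55]
-1 0.5 [ 18.   -84.68 131.76] [ 1.16  0.46 -0.54  2.01 -1.07  0.43  0.29]
-1 0.9 [ 18.   -32.39 206.17] [ 1.05  0.25 -0.46  2.06 -1.04  0.52  0.12]
-1 1.1 [ 18.     3.76 234.12] [ 1.01  0.16 -0.44  2.1  -1.03  0.54  0.03]
-1 j0 [-200.   30.  150.] [ 0.67  0.13 -0.2   2.06  0.03  0.96 -0.91]
-1 j1 [-200.   30.   30.] [ 0.64  0.32 -0.18  2.16  0.09  0.67 -0.97]
-1 j2 [30.  5. 30.] [ 0.42  0.61 -0.18  1.66  0.14  0.88 -1.19]
```

```bash
python3 - <<'E'
from h import *
np.set_printoptions(precision=3,suppress=True)
e=np.radians(50); Q=q(e,-1); back=lambda d: b2w(14-d*np.cos(e),-103,19+d*np.sin(e))
close()
for d in(150,0): print(inverse_kinematics(back(d),Q))
move_ptp(back(170),Q); print(get_time_s(),w2b(get_tcp_pos()))
move_linear(back(0),rate=.12); print(get_time_s(),w2b(get_tcp_pos()),get_wrist_force(),get_qpos())
snap("side","side1"); im=cv2.imread("pics/side1_raw.png")
cv2.imwrite("pics/c2.png",cv2.resize(im[125:305,185:385],None,fx=3.3,fy=3.3,interpolation=cv2.INTER_CUBIC))
E
```

```text
[ 1.213  0.366 -0.405  2.051 -0.924  0.583  0.238]
[ 1.192  0.697 -0.609  1.968 -0.891  0.245  0.251]
2.8083 [ -95.607 -103.853  149.435]
4.375 [  13.771 -103.381   19.456] [-0.057 -0.075 -0.204] [ 1.115  0.667 -0.507  1.97  -1.061  0.293  0.389]
```

View pics/c2.png

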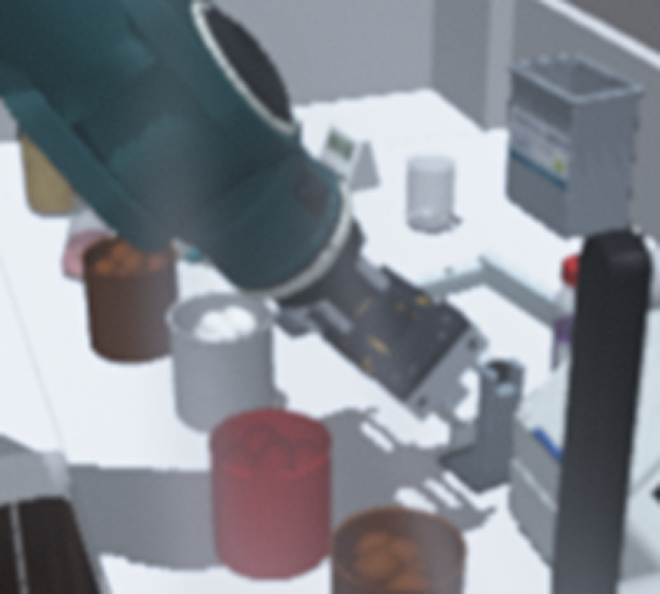

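The gripper is tucked in before the gate, between the jars without touching either. The arm end is still down in the fork (505,372). Now I lift along the arc.

```bash
python3 - <<'E'
from h import *
np.set_printoptions(precision=2,suppress=True)
for t in np.linspace(.1,1.15,8):
    move_linear(arc(t,x=14),rate=.12); print(round(t,2),w2b(get_tcp_pos()),get_wrist_force(),get_time_s())
    if t<.2 or abs(t-.55)<.02: snap("side",f"l{int(t*100)}")
pause(1.3)
snap("side","side2"); im=cv2.imread("pics/side2_raw.png")
cv2.imwrite("pics/c3.png",cv2.resize(im[65:305,165:385],None,fx=2.5,fy=2.5,interpolation=cv2.INTER_CUBIC))
E
```

```text
0.1 [  13.98 -104.25   43.25] [-0.2   0.16 -0.29] 4.775
0.25 [  13.77 -101.06   76.48] [-0.92 -1.47  0.01] 5.2583
0.4 [ 13.8  -92.74 109.92] [-2.25 -0.86 -0.55] 5.6917
0.55 [ 13.88 -79.58 142.08] [-3.74 -1.11 -1.14] 6.125
0.7 [ 14.07 -61.85 171.87] [-3.05  0.02 -0.99] 6.6083
0.85 [ 14.14 -40.33 198.35] [-0.93  0.65  0.05] 7.0417
1.0 [ 14.13 -15.37 221.11] [-0.31  0.89  0.14] 7.475
1.15 [ 13.94  13.12 239.72] [-0.41  0.06 -0.46] 7.9083
```

View pics/c3.png

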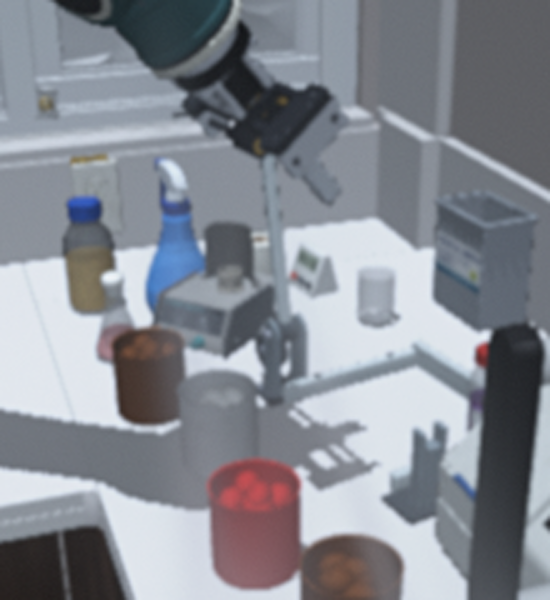

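The bar (275,230) stands raised, leaning back on its stop and clear of the gripper. The jar is unmoved: its rim gives the same pixel as before. Now I retreat, go behind the jar and push the first part.

```bash
python3 - <<'E'
from h import *
np.set_printoptions(precision=2,suppress=True)
move_linear(b2w(-110,-15,290),rate=.2)
V=q(np.pi/2,-1)
move_ptp(b2w(-203,28,170),V); print(get_time_s(),w2b(get_tcp_pos()))
move_linear(b2w(-203,28,28),rate=.12); print(w2b(get_tcp_pos()),get_wrist_force())
move_linear(b2w(-110,24,28),rate=.06); print(get_time_s(),w2b(get_tcp_pos()),get_wrist_force())
snap("side","side3"); snap("scene","scene3"); im=cv2.imread("pics/side3_raw.png")
cv2.imwrite("pics/c4.png",cv2.resize(im[115:285,205:385],None,fx=3.5,fy=3.5,interpolation=cv2.INTER_CUBIC))
E
```

```text
10.9667 [-202.57   28.46  169.81]
[-202.69   27.73   28.53] [ 0.35  0.06 -0.26]
14.0 [-110.21   23.95   28.03] [-0.18  0.25 -0.26]
```

View pics/c4.png

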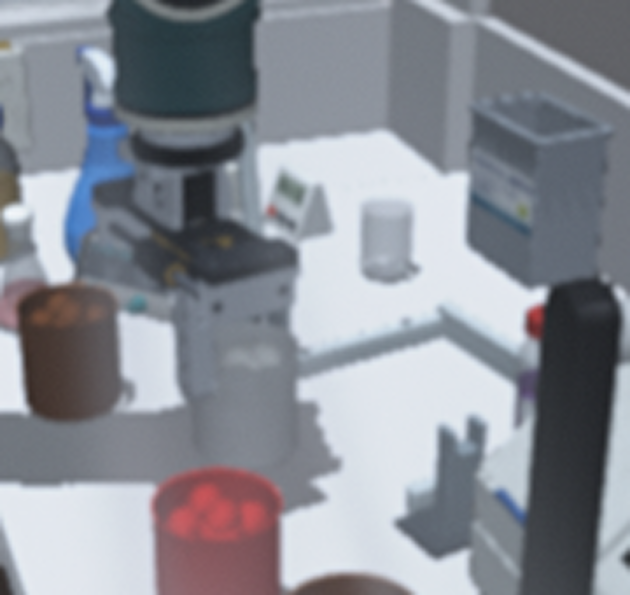

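Jar is upright in front of the fingers: rim about x 195–298 at v≈352, base bottom (247,466). Locate it in the bay frame.

```bash
python3 - <<'E'
from h import *
c=load("side3"); px=lambda u,v:(205+u/3.5,115+v/3.5)
print(w2b(onz(c,px(247,352),.086)), w2b(onz(c,px(193,440),0)),w2b(onz(c,px(298,440),0)),"bottom",w2b(onz(c,px(247,466),0)))
# expected jar bottom pixel for centre hypotheses
for y in (5,15,25,35):
    P=np.array([b2w(-62+40*np.cos(a),y+40*np.sin(a),0) for a in np.linspace(0,6.28,73)]); U=(proj(c,P)-[205,115])*3.5
    T=(proj(c,P+[0,0,.086])-[205,115])*3.5
    print(y,U.min(0),U.max(0),T.min(0),T.max(0))
E
```

```text
[-67.11329807  25.23703629  86.        ] [-92.40037091  64.8632971    0.        ] [-24.58722793  23.90830788   0.        ] bottom [-75.91768162  11.94992717   0.        ]
5 [213.6276081  436.94791047] [322.73996413 495.11214743] [211.05666943 335.83501303] [324.10438098 389.23700772]
15 [207.07701565 431.1487273 ] [315.43542546 488.51939771] [204.29088587 330.53485865] [316.52712057 383.17934046]
25 [200.61642935 425.42633782] [308.23059851 482.01930851] [197.62164676 325.30774352] [309.05729258 377.21053345]
35 [194.24405705 419.77926997] [301.12351886 475.60999927] [191.04694991 320.15220634] [301.69269224 371.328698  ]
```

Jar is at about (-67, 30) ±5, drifting a little to +y of the fingers. I back off, re-centre slightly on the +y side and push on.

```bash
python3 - <<'E'
from h import *
np.set_printoptions(precision=2,suppress=True)
move_linear(b2w(-122,24,28),rate=.1); move_linear(b2w(-122,36,28),rate=.1)
move_linear(b2w(-55,33,28),rate=.06); print(get_time_s(),w2b(get_tcp_pos()),get_wrist_force())
c=snap("side","side4"); im=cv2.imread("pics/side4_raw.png")
cv2.imwrite("pics/c5.png",cv2.resize(im[155:275,245:365],None,fx=5,fy=5,interpolation=cv2.INTER_CUBIC))
for x,y in ((-12,15),(-12,25),(-12,35)):
    P=np.array([b2w(x+40*np.cos(a),y+40*np.sin(a),0) for a in np.linspace(0,6.28,73)]); U=(proj(c,P)-[245,155])*5
    print(x,y,U.min(0),U.max(0))
E
```

```text
15.9 [-55.24  32.96  28.  ] [0.24 0.26 0.26]
-12 15 [179.04 391.52] [331.   470.26]
-12 25 [169.43 383.66] [320.35 461.35]
-12 35 [159.94 375.9 ] [309.83 452.57]
```

View pics/c5.png

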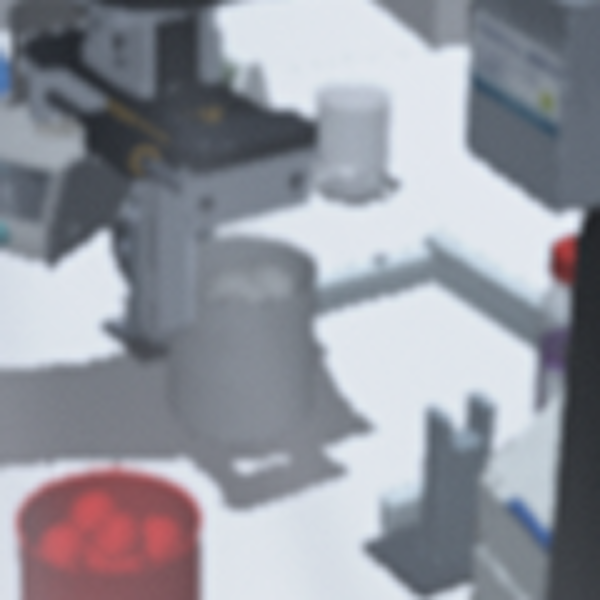

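Jar base spans u 168–315, bottom v≈448, so it is at about (-15, 29), upright. With the fingers this far to +y the 177 mm wide gripper body would pass too close to the raised bar. I turn the tool a quarter turn (body only ±37 mm in y) for the last push.

```bash
python3 - <<'E'
from h import *
np.set_printoptions(precision=2,suppress=True)
def qv(s):
    x=np.array([0,0,-1.]); y=np.array([s,0,0.]); a=Ro.from_matrix(Rb@np.c_[x,y,np.cross(x,y)]).as_quat(); return [float(a[3]),*map(float,a[:3])]
q0=get_qpos(); best=None
for s in(1,-1):
    j=[inverse_kinematics(b2w(x,30,z),qv(s)) for x,z in((-105,70),(22,32))]; print(s,j)
    if all(v is not None for v in j) and (best is None or abs(j[0][6]-q0[6])<best[0]): best=(abs(j[0][6]-q0[6]),s)
Q=qv(best[1])
move_linear(b2w(-105,30,70),rate=.12); move_ptp(b2w(-105,31,70),Q); move_linear(b2w(-95,31,32),rate=.1)
print(get_time_s(),w2b(get_tcp_pos()))
fs=[]
for x,y in((-40,30),(-10,28),(20,25)):
    move_linear(b2w(x,y,32),rate=.06); print(get_time_s(),w2b(get_tcp_pos()),get_wrist_force())
c=snap("side","side5"); im=cv2.imread("pics/side5_raw.png")
cv2.imwrite("pics/c6.png",cv2.resize(im[115:275,225:385],None,fx=3.75,fy=3.75,interpolation=cv2.INTER_CUBIC))
for x,y in ((65,15),(72,25),(72,35)):
    P=np.array([b2w(x+40*np.cos(a),y+40*np.sin(a),0) for a in np.linspace(0,6.28,73)]); U=(proj(c,P)-[225,115])*3.75
    print(x,y,U.min(0),U.max(0))
E
```

```text
1 [array([ 1.01,  0.47, -0.79,  1.95,  0.43,  0.9 ,  0.2 ]), array([ 0.78,  0.7 , -0.74,  1.7 ,  0.55,  0.96,  0.04])]
-1 [array([ 0.4 ,  0.36, -0.04,  1.97,  0.02,  0.82, -2.59]), array([ 0.27,  0.57, -0.02,  1.72,  0.01,  0.85, -2.69])]
18.525 [-95.11  31.03  31.93]
19.5917 [-40.26  29.89  31.98] [ 0.66  0.2  -0.61]
20.2417 [-10.04  28.12  31.8 ] [-0.39 -0.65 -0.12]
20.8917 [19.94 25.12 31.79] [-0.36 -0.95  0.08]
65 15 [300.69 416.75] [411.6  472.34]
72 25 [301.12 408.85] [411.01 463.43]
72 35 [293.61 403.39] [402.75 457.27]
```

View pics/c6.png

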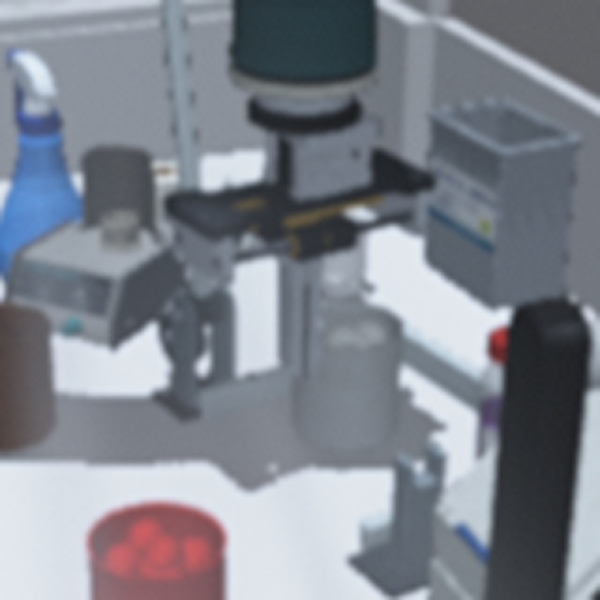

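Jar base spans u 296–400, bottom v≈456, so it is at about (69, 35): its rear edge is ~29 mm past the line and it clears the rail. The bar is still raised (180,90). I retreat along the same path and check.

```bash
python3 - <<'E'
from h import *
np.set_printoptions(precision=2,suppress=True)
move_linear(b2w(-110,30,32),rate=.12); move_linear(b2w(-130,20,200),rate=.15)
goto_joints([1.157, 0.417, -0.01, 1.614, 0.005, 1.111, -0.053]); pause(.5)
print(get_time_s(),get_tcp_pos(),get_wrist_force())
c=snap("side","side6"); im=cv2.imread("pics/side6_raw.png")
cv2.imwrite("pics/c7.png",cv2.resize(im[115:275,205:385],None,fx=3.75,fy=3.75,interpolation=cv2.INTER_CUBIC))
for x,y in ((60,35),(70,35)):
    P=np.array([b2w(x+40*np.cos(a),y+40*np.sin(a),0) for a in np.linspace(0,6.28,73)]); U=(proj(c,P)-[205,115])*3.75
    print(x,y,U.min(0),U.max(0))
E
```

```text
26.175 [ 0.23 -0.58  0.17] [ 0.42 -0.44 -0.1 ]
60 35 [354.92 407.36] [464.5  461.74]
70 35 [366.33 404.05] [475.55 458.02]
```

View pics/c7.png

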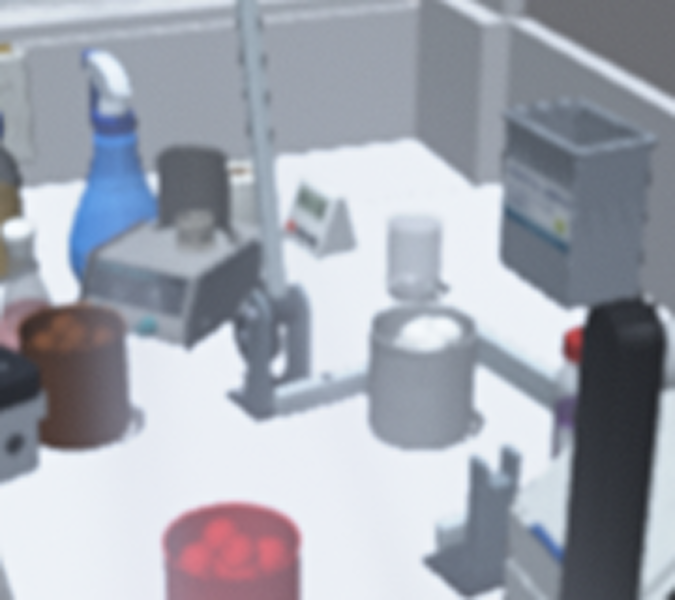

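```bash
python3 -c "
from h import *
finish_job(); print(get_time_s())"
```

```text
the job is handed in; nothing more can be done
the job is handed in; nothing more can be done
```

The job is done and handed in, at about 26 s of the 61 s allowed. I pushed the barrier arm up from beneath with the closed fingers until it went over onto its stop by itself. Then I pushed the grey cotton-ball jar through the gate in three pushes, re-centring between them and turning the gripper a quarter turn for the last one so it would clear the raised bar.

**Last picture (side camera):**
- **Barrier:** the bar is still raised and leaning back, with nothing touching it.
- **Jar:** it stands upright in the bay at about bay x = 70, y = 35–45 mm. Its rear edge is about 30 mm behind the gate line, and it is clear of the side rail.
- **Other things:** the ones in view look unmoved. I judged that by eye and did not measure them.
- **Robot:** it is back at its start pose with its fingers closed, touching nothing. Wrist force readings, taken at stops along the way, stayed under about 5 N.

**Disagreement:** the jar's lower edge in the last picture was about 11 pixels in the enlarged crop (3 camera pixels) higher than predicted for x = 70, y = 35. That means the jar's position is only good to about 1 cm, which still leaves it well inside the bay.

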